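# Set a rim lock against the fence and stops of a drilling jig

## Task

Set up the grey rim lock for drilling. By pushing only, slide it across the jig board until its long side is flush against the back fence and its brass-faced end is against the fixed end stop, with the sliding stop pushed along the fence until it touches the lock's other end. Push the lock by its case: do not lift or tip it and do not touch its thumb-turn. Leave the brass cylinder, the padlock and the screwdriver where they lie.

Things in the scene. Friction and masses are not known exactly. Their poses are not given: they have to be found in the camera images.
- lock: The work: loose grey steel rim lock lying on the jig board. Case 118 mm (its y) x 92 mm (x) x 22 mm high, 0.4 to 0.8 kg, slides under a 1 to 4 N level push. Origin: centre of its underside, at board level. z up; -y: brass-faced end with the bolt drawn in flush; +y: plain grey end; +x: the long side for the fence. Starts clear of fence and stops, turned up to 0.4 rad from the fence.
- thumb_turn: Steel thumb-turn fixed on top of the lock: round boss 30 mm across, 6 mm high, with an upright bar 32 x 8 mm; its top is 19 mm above the case, 41 mm above the board. Origin: underside of the boss, on top of the case, 18 mm from the lock's middle towards its -y end. Not to be touched.
- jig: The fixed jig. Origin: under the middle of its plywood board, 245 mm (x) x 400 mm (y) x 12 mm thick, on the bench. x points squarely into the fence, y along it. The fence, an aluminium bar 25 mm high and 24 mm thick, runs along the whole far edge, its front face at x = 92.5 mm. The fixed end stop is an aluminium block at the fence's -y end.
- corner (a point): Corner where the fence's front face meets the fixed end stop's face, at board level (12 mm above the bench). Axes as the jig's: x into the fence, y from the fixed stop towards the sliding stop. The fixed stop is 22 mm high (screw heads 26), runs 75 mm out from the fence and fills y = -26 to 0. Home, the lock's origin is at x = -46, y = 59 mm from here, axes parallel.
- stop_face (a point): Point on the sliding stop's working face (towards the fixed stop), 24 mm in front of the fence and 12 mm above the board; axes as corner. The stop is an aluminium block 32 mm long along the fence, reaching 46 mm out in front of it, 26 mm high, its top plate (to 32 mm) bridging the fence with a black star knob to 46 mm above the board. Push it on its other face, 32 mm beyond this one.
- sliding_stop (a joint): Travel of the sliding stop along the fence in m: 0 = working face 250 mm from the fixed stop, growing as it comes nearer; range 0 to 0.160. Starts between 0 and 0.05; touches the lock at 0.132 when the lock is home. Its knob is slack: it slides with about 3 N of friction and stays where it is left.
- cylinder: Bystander: brass euro-profile lock cylinder lying on the jig board, 66 mm long (its x), 29 mm wide, 17 mm high. Origin: at board level under its round barrel, at mid length. Leave it.
- padlock: Bystander: brass padlock lying flat on the bench at the robot's right of the jig, body 42 x 50 x 20 mm, steel shackle to its +x, 80 mm overall. Origin: centre of the underside of the body. Leave it.
- screwdriver: Bystander: screwdriver lying on the bench at the robot's left of the jig, along its own x, handle to -x. Leave it.
Things that resemble listed ones, but are neither listed nor needed, are in the scene too. What is meant by the lock is not brown, orange or red, and is the larger of those in its own colour.

How it is judged (in metres and radians):
At the end, for the whole second after the job is handed in: The lock lies flat on the board, at rest, its long side within 2.5 mm of touching the fence and square to it within 0.025 rad, its brass-faced end within 2.5 mm of touching the fixed end stop, and the sliding stop's face is within 2.5 mm of touching the lock's other end (x of lock in the frame of corner between -0.0485 and -0.0435 m and y of lock in the frame of corner between 0.0565 and 0.0615 m and z of lock in the frame of corner below 0.002 m and angle between the y axis of lock and the y axis of corner, either way round below 0.025 rad and y of stop_face in the frame of lock between 0.0565 and 0.0615 m and linear speed of lock below 0.01 m/s).
It fails at once if the lock is lifted off the board (more than 6 mm) or tipped (more than 0.12 rad) (z of lock in the frame of corner above 0.006 m or angle between lock's own z axis and vertical above 0.12 rad).
It fails at once if the fingers push on or grip the thumb-turn (contact force between the fingers and thumb_turn above 1 N).
It fails at once if the brass cylinder is moved (more than 15 mm) (distance of cylinder from where it was at the start of the episode above 0.015 m).
It fails at once if the padlock is moved (more than 15 mm) (distance of padlock from where it was at the start of the episode above 0.015 m).
It fails at once if the screwdriver is moved (more than 15 mm) (distance of screwdriver from where it was at the start of the episode above 0.015 m).
It also fails if it takes over 64 s, if anything falls off the work surface, if the arm or the gripper's body presses on something with over 40 N, if the wrist force passes 120 N, or if a joint passes its speed limit or range.

## Robot

A 6-joint arm with a two-finger parallel gripper is mounted at the origin on the work surface. World frame = base frame: x ahead of the robot, y to its left, z up, the work surface at z = 0. Lengths are in mm, angles in rad, forces in N, time in s.
With the tool pointing down it reaches from about 400 to 925 mm from the base axis. Payload 12.5 kg.
Tool frame: the origin (TCP) lies on the centre line of the jaws, within the pads' length; the fingertips stand 17 mm ahead of it and the grasp point (between the pads) lies 2 mm behind it; z points along the fingers, y is the line along which they close (so a half turn about z gives the same grasp; the last joint's range is limited). The gripper opens to 95 mm and grips with 3 to 60 N. Pads are 20 mm wide; open, the fingers measure 119 mm over their backs; the gripper's body (75 mm by 180 mm) begins 59 mm behind the grasp point.
Start: joints at [1.22, 0.491, 1.559, -0, 1.092, -0.106], TCP at [151.458, 606.387, 231.661] pointing down, gripper open.
Joint ranges: [-3.1, 3.1], [-0.84, 2.19], [0.05, 2.79], [-1.13, 4.28], [0.06, 2.93], [-2.69, 2.69]. Speed limits (rad/s): [2.22, 2.22, 2.79, 3.14, 3.14, 3.14].

## Interface

Orientations are given as [roll, pitch, yaw] about the fixed x, y, z axes, in that order (R = Rz(yaw) Ry(pitch) Rx(roll)).
In Python, from cell import env gives the robot as it stands.
- The arm moves only by the tool drive_tool, never from a script. Its argument "deltas" is text: rows parted by semicolons, each of 4 numbers parted by spaces: the shift along the world's x, y, z normalised to -1 to 1, where 1 is 100 mm, then the turn about the world's z normalised to -1 to 1, where 1 is 180 degrees. A call has 1 to 10 rows; each row shifts and turns the commanded pose from where the row before left it; what a row does not reach is not made up. A row lasts 1/12 s, in which the tool goes at most 41.7 mm and 7.16 degrees, less where a joint would pass 70% of its speed; a pose out of reach is approached as far as the arm can. A call with a number of a shift or a turn outside -1 to 1 is refused whole. A call with a gripper value outside its range is refused whole. "gripper" is the closure, from 0 (fully open) to 1 (shut), set as the call begins (left out, the last holds). The fingers move at their own pace and stop on an object; the grip force is fixed at half the most. Time passes only in rows, so rows that do not move let the fingers close. It gives the time, the measured TCP pose, the force, the opening and the grip force at its end, in the units of the state.
- env.state(): the state, without advancing time (a new reading comes with each control period).
- env.read_camera(name): name is "side" or "top"; returns (picture, depth): 400x640x3 uint8, red, green, blue; 400x640 float32, mm along the optical axis (not along the pixel's ray), 0 where there is no reading.
- env.camera_params(name): a dict with "mtx" (3x3 intrinsics, pixels), "camera_from_world" (4x4, takes a point from world to camera coordinates). Camera axes: x right, y down, z forward; pixel columns grow to the right and rows downward; lengths in mm; the calibration is good to about 2 mm. A picture is of the moment at which its call begins. camera_params takes no time and is no camera call.
- env.job_done(): hands the job in; it is judged then, once.
The state is a dict: "t": time; "joints": joint angles; "qvel": joint speeds; "tau": joint torques, N m; "eef_pos": TCP position; "tcp_rot": TCP orientation; "ft_force": force on the tool from outside, world axes, zero at the start; "moment": the same for the moment, N m; "opening": opening from 0.0 (shut) to 1.0 (fully open); "grip_force": force on a finger pad.
Only numpy, scipy, OpenCV 4.12 (cv2) and the standard library are available. Lean on these libraries where they do the work, as an engineer would, in place of code of your own. Each camera call takes 0.05 s, during which the arm holds its last target. There are 200 camera calls.

## Working session

There is one attempt and no reset: what is moved stays moved. The work goes in short steps, Python scripts to look and compute and a tool call to move; the robot and the scene stay as the last step left them, time stands still between calls to the robot, and variables do not carry over. Pictures are saved under pics/ and viewed, at most 10 in all, crops included, and the job is handed in when it is done.

Besides the shell and the picture viewer there is one more tool, called in YAML: its name, and indented under it one key for each argument. drive_tool: Moves the arm, as the interface text tells. Its arguments: {"type":"object","properties":{"deltas":{"type":"string"},"gripper":{"type":"number"}},"required":["deltas"]}

```bash
ls; mkdir -p pics; python3 - <<'E'
from cell import env
import cv2,numpy as np
s=env.state();print(s)
for n in("top","side"):
    p,d=env.read_camera(n);cv2.imwrite(f"pics/{n}0.png",p[:,:,::-1]);np.savez(f"{n}0.npz",p=p,d=d)
    print(env.camera_params(n))
E
```

```text
pics
{'t': 0.0, 'joints': array([ 1.22041786e+00,  4.91559354e-01,  1.55949472e+00, -4.38722346e-06,
        1.09171247e+00, -1.05607872e-01]), 'qvel': array([ 8.79418876e-04, -4.44524088e-04, -3.71794399e-04,  2.27743295e-03,
        2.63294688e-05,  4.37347310e-04]), 'tau': array([-3.45957444e-03, -6.12651873e+01, -2.58184254e+01,  6.91347336e-02,
        4.82864049e-02, -1.19324468e-04]), 'eef_pos': array([151.35593725, 606.13836098, 231.04628429]), 'tcp_rot': array([-3.14042490e+00, -1.19872106e-04,  2.89682402e+00]), 'ft_force': array([-0.44483555,  0.58102267,  0.19977096]), 'moment': array([ 0.00316519, -0.00019794, -0.02667786]), 'grip_force': 0.0, 'opening': 0.9985241045434349}
{'mtx': array([[391.25624249,   0.        , 318.35696842],
       [  0.        , 391.25624249, 203.60242504],
       [  0.        ,   0.        ,   1.        ]]), 'camera_from_world': array([[-5.35060524e-03, -9.99985468e-01,  6.59281450e-04,
        -3.44148839e+01],
       [-9.96301739e-01,  5.27435303e-03, -8.57614428e-02,
         5.71102442e+02],
       [ 8.57567192e-02, -1.11571888e-03, -9.96315482e-01,
         1.04252016e+03],
       [ 0.00000000e+00,  0.00000000e+00,  0.00000000e+00,
         1.00000000e+00]])}
{'mtx': array([[483.54202243,   0.        , 317.88528187],
       [  0.        , 483.54202243, 196.01523356],
       [  0.        ,   0.        ,   1.        ]]), 'camera_from_world': array([[ 8.63714689e-01, -5.03418989e-01, -2.37961628e-02,
        -4.69442784e+02],
       [-2.63941551e-01, -4.11610907e-01, -8.72302309e-01,
         1.94327405e+02],
       [ 4.29338787e-01,  7.59701114e-01, -4.88387575e-01,
         9.72493362e+02],
       [ 0.00000000e+00,  0.00000000e+00,  0.00000000e+00,
         1.00000000e+00]])}
```

View pics/top0.png

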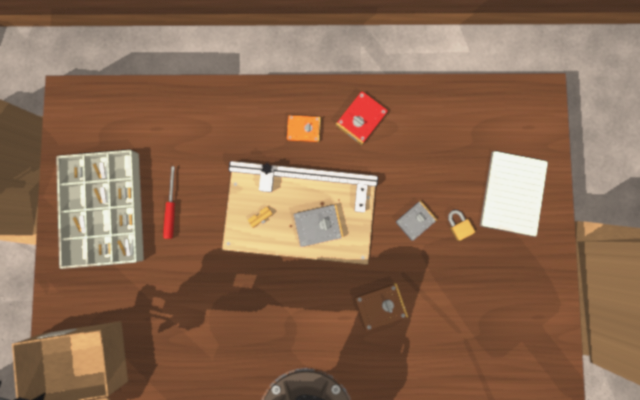

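View pics/side0.png

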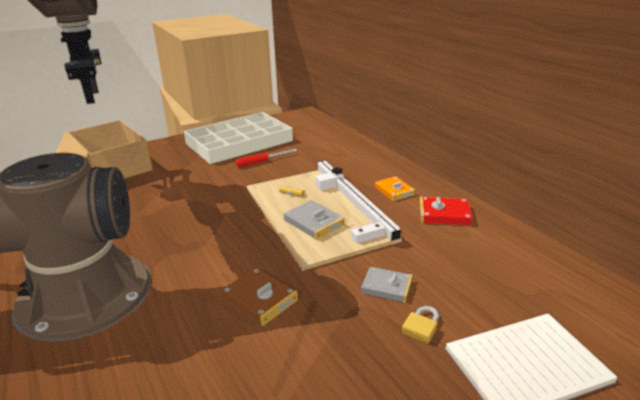

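The top view shows the board with the fence on its far edge, px (231,165) to (378,178), the fixed stop at (361,197) and the sliding stop at (266,180). The grey lock is at (318,225) with its thumb-turn at (325,224), and the cylinder is at (260,217). The side view confirms that the brass face points towards the fixed stop.

```bash
cat > h.py <<'E'
from cell import env
import cv2,numpy as np
def cast(n,uv,z):
    P=env.camera_params(n);T=P["camera_from_world"];R=T[:3,:3];o=-R.T@T[:3,3]
    uv=np.atleast_2d(np.asarray(uv,float))
    r=(np.linalg.inv(P["mtx"])@np.c_[uv,np.ones(len(uv))].T).T@R
    return o+r*((z-o[2])/r[:,2])[:,None]
def proj(n,X):
    P=env.camera_params(n);T=P["camera_from_world"]
    c=np.atleast_2d(X)@T[:3,:3].T+T[:3,3];q=c@P["mtx"].T
    return q[:,:2]/q[:,2:]
def rect(n,mask,z):
    cs,_=cv2.findContours(mask.astype(np.uint8),cv2.RETR_EXTERNAL,cv2.CHAIN_APPROX_NONE)
    c=max(cs,key=cv2.contourArea)[:,0]
    w=cast(n,c,z)[:,:2].astype(np.float32)
    return cv2.minAreaRect(w),w
E
python3 - <<'E'
from h import *
p=np.load("top0.npz")["p"];d=np.load("top0.npz")["d"]
hsv=cv2.cvtColor(p,cv2.COLOR_RGB2HSV);H,S,V=[hsv[...,i].astype(int) for i in range(3)]
roi=np.zeros(H.shape,bool);roi[155:270,215:385]=1
for name,m,z in [("grey",roi&(S<70)&(V>70)&(V<185),34),("white",roi&(S<60)&(V>=190),37),("board",roi&(S>60)&(V>150)&(H<35),12)]:
    if name=="grey": m[:200]=0
    r,w=rect("top",m,z);print(name,m.sum(),r)
for uv in[(318,215),(325,224),(361,197),(266,180),(260,217),(240,240),(300,174),(360,250)]:
    v=d[uv[1],uv[0]]
    P=env.camera_params("top");T=P["camera_from_world"];c=np.linalg.inv(P["mtx"])@[*uv,1]*v
    print(uv,p[uv[1],uv[0]],np.round(T[:3,:3].T@(c-T[:3,3])))
c=cv2.resize(p[150:275,215:390],None,fx=4.5,fy=4.5,interpolation=cv2.INTER_CUBIC);cv2.imwrite("pics/crop0.png",c[:,:,::-1])
E
```

```text
grey 1379 ((512.1761474609375, -32.62872314453125), (90.95785522460938, 111.94189453125), 12.466718673706055)
white 1598 ((607.5908203125, 9.530044555664062), (395.75537109375, 86.26090240478516), 83.8600845336914)
board 9488 ((533.738037109375, 17.4925537109375), (403.60528564453125, 217.6927947998047), 83.93781280517578)
(318, 215) [153 150 146] [539. -36.  33.]
(325, 224) [173 173 163] [514. -55.  50.]
(361, 197) [243 241 238] [ 587. -153.   35.]
(266, 180) [243 242 239] [635. 104.  38.]
(260, 217) [225 178  90] [535. 121.  30.]
(240, 240) [236 207 147] [473. 178.   9.]
(300, 174) [202 196 190] [651.  12.  33.]
(360, 250) [229 195 138] [ 444. -151.   10.]
```

View pics/crop0.png

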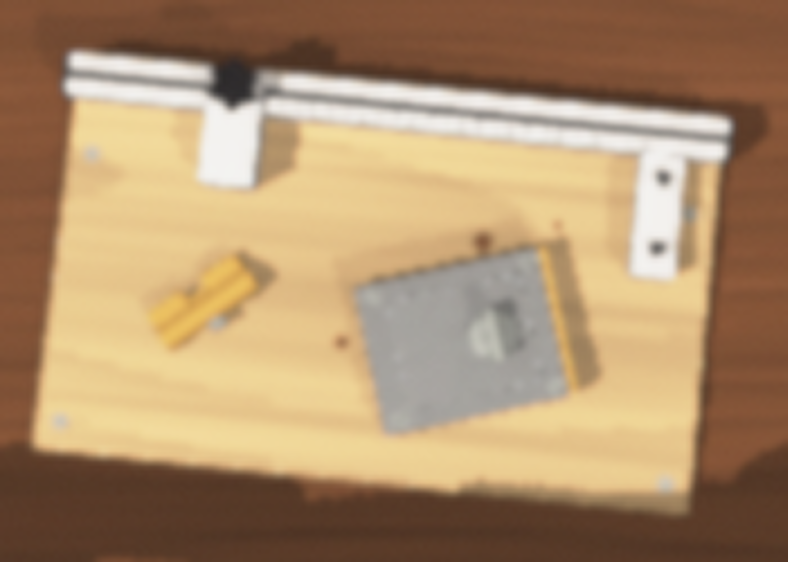

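The crop shows the fence's front edge from (66,93) to (727,160) and the fixed stop's working face from (640,160) to (630,275). The sliding stop's outer corners are (198,182) and (252,187). The lock's corners are about (357,287), (553,245), (580,390) and (386,434).

```bash
python3 - <<'E'
from h import *
f=lambda a:np.array(a,float)/4.5+[215-.39,150-.39]
fe=cast("top",f([(66,93),(727,160)]),37)[:,:2];st=cast("top",f([(640,160),(630,275)]),34)[:,:2]
yv=fe[0]-fe[1];yaw=np.arctan2(-yv[0],yv[1]);print("fence",fe,"yaw",yaw)
yv/=np.linalg.norm(yv);xv=np.array([yv[1],-yv[0]])
c=fe[1]+yv*((st.mean(0)-fe[1])@yv);print("corner",c, "stop ang",np.arctan2(*(st[0]-st[1])[::-1]))
J=lambda X:np.c_[(X-c)@xv,(X-c)@yv]
L=cast("top",f([(357,287),(553,245),(580,390),(386,434)]),34)[:,:2]
print("lock",L,L.mean(0),"sides",[np.linalg.norm(L[i]-L[i-1]) for i in range(4)]);print("lock in corner",J(L))
S=cast("top",f([(198,182),(252,187)]),38)[:,:2];print("slide stop in corner",J(S),S)
C=cast("top",f([(150,318),(175,348),(240,252),(262,275)]),26)[:,:2];print("cyl",J(C))
print("fence ends", J(fe)); np.savez("jig.npz",c=c,xv=xv,yv=yv)
E
```

```text
fence [[ 661.92645169  203.90851305]
 [ 619.09551577 -194.1691777 ]] yaw -0.1071820834173378
corner [ 624.60954431 -142.92089879] stop ang -0.09979258109057607
lock [[ 543.95661379   28.54373341]
 [ 568.59730075  -89.17379611]
 [ 481.72443277 -104.44864718]
 [ 456.24960873   11.28683273]] [512.63198901 -38.44796929] sides [np.float64(89.38858627697279), np.float64(120.26878318465738), np.float64(88.20553422060912), np.float64(118.50598284781192)]
lock in corner [[ -98.53287257  161.85267474]
 [ -61.44052006   47.44665395]
 [-146.18081037   22.9660603 ]
 [-183.89047956  135.31217202]]
slide stop in corner [[-45.7049464  263.25390863]
 [-45.40950116 230.67968179]] [[607.32898486 123.71170386]
 [604.13804217  91.29279847]]
cyl [[-129.40346853  284.55013335]
 [-145.81400367  267.46453392]
 [ -84.21213688  235.06800714]
 [ -96.71508318  220.27414825]]
fence ends [[-3.63582061e-14  3.48831181e+02]
 [-3.77302122e-14 -5.15440647e+01]]
```

drive_tool:
  deltas: "0.29 -0.29 0 0.0044;0.29 -0.29 0 0.0044;0.29 -0.29 0 0.0044;0.29 -0.29 0 0.0044;0.29 -0.29 0 0.0044;0.29 -0.29 0 0.0044;0.29 -0.29 0 0.0044;0.29 -0.29 0 0.0044;0.29 -0.29 0 0.0044;0.29 -0.29 0 0.0044"
  gripper: 0.37

```text
t: 0.93
eef_pos: [442.5, 314.7, 231.6]
tcp_rot: [-3.142, -0.0, 3.036]
ft_force: [1.1, 1.5, 1.0]
opening: 0.631
grip_force: 0.0
```

drive_tool:
  deltas: "-0.014 -0.344 0 0;-0.014 -0.344 0 0;-0.014 -0.344 0 0;-0.014 -0.344 0 0;-0.014 -0.344 0 0;-0.014 -0.344 0 0;-0.014 -0.344 0 0;-0.014 -0.344 0 0;-0.014 -0.344 0 0;-0.014 -0.344 0 0"

```text
t: 1.77
eef_pos: [427.0, -29.2, 231.7]
tcp_rot: [3.141, 0.0, 3.035]
ft_force: [1.6, -0.9, -0.5]
opening: 0.628
grip_force: 0.0
```

drive_tool:
  deltas: "0 0 -0.35 0;0 0 -0.35 0;0 0 -0.35 0;0 0 -0.3 0;0 0 -0.2 0;0 0 0 0;0 0 0 0"

```text
t: 2.35
eef_pos: [427.1, -27.5, 76.3]
tcp_rot: [3.141, -0.002, 3.035]
ft_force: [0.0, -0.2, 0.1]
opening: 0.633
grip_force: 0.0
```

```bash
cat >> h.py <<'E'
g=np.load("jig.npz");c0,xv,yv=g["c"],g["xv"],g["yv"]
def J(X): X=np.atleast_2d(X)[:,:2]-c0; return np.c_[X@xv,X@yv]
E
python3 - <<'E'
from h import *
s=env.state();print(s["t"],s["eef_pos"],s["tcp_rot"],J(s["eef_pos"]),s["joints"])
for n,b in(("top",(150,275,215,390)),("side",(140,290,220,420))):
    p,d=env.read_camera(n);y0,y1,x0,x1=b
    cv2.imwrite(f"pics/{n}1.png",cv2.resize(p[y0:y1,x0:x1],None,fx=4,fy=4,interpolation=2)[:,:,::-1])
E
```

```text
2.35 [427.11983451 -27.54460258  76.2945406 ] [ 3.14123591e+00 -2.46750017e-03  3.03501765e+00] [[-208.69902269   93.58735564]] [-2.19031095e-01  4.84125878e-01  2.18043950e+00  1.68171205e-04
  4.79519228e-01 -1.68340128e+00]
```

View pics/side1.png

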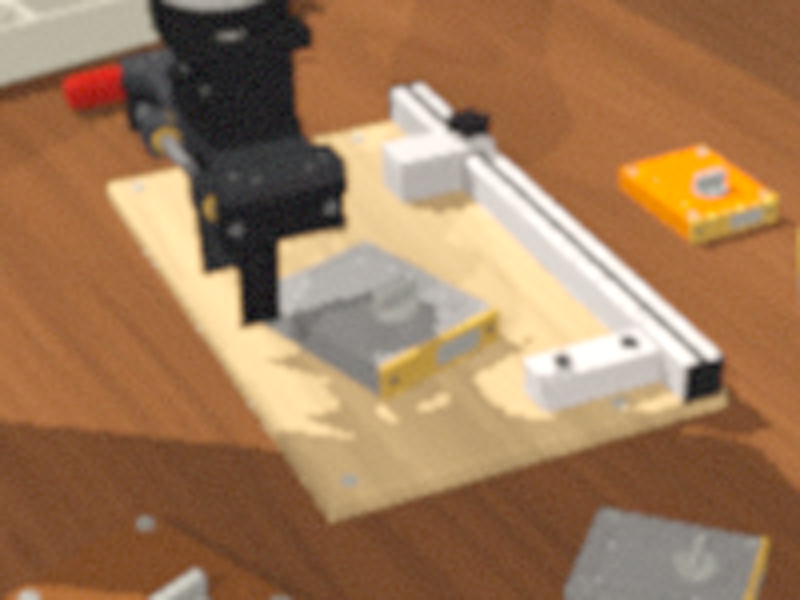

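The side view shows the open fingers at about (260,290), in front of the lock's long side and clear of it. I lower them to the board and start the two-finger squaring push, along jig +x = world (0.994, -0.107).

drive_tool:
  deltas: "0 0 -0.2 0;0 0 -0.15 0;0 0 -0.08 0;0 0 0 0;0.1 -0.011 0 0;0.1 -0.011 0 0;0.05 -0.005 0 0;0.05 -0.005 0 0;0.05 -0.005 0 0;0.05 -0.005 0 0"

```text
t: 3.28
eef_pos: [467.8, -31.8, 33.9]
tcp_rot: [3.141, -0.0, 3.035]
ft_force: [-2.0, 1.1, 0.3]
opening: 0.63
grip_force: 0.9
```

drive_tool:
  deltas: "0.05 -0.005 0 0;0.05 -0.005 0 0;0.05 -0.005 0 0;0.05 -0.005 0 0;0 0 0 0"

```text
t: 3.7
eef_pos: [488.7, -34.1, 33.7]
tcp_rot: [-3.142, 0.001, 3.035]
ft_force: [0.1, 0.1, -0.3]
opening: 0.629
grip_force: 0.0
```

```bash
python3 - <<'E'
from h import *
s=env.state();print(s["t"],s["eef_pos"],J(s["eef_pos"]),s["ft_force"])
p,d=env.read_camera("top");y0,y1,x0,x1=(150,275,215,390)
cv2.imwrite(f"pics/top2.png",cv2.resize(p[y0:y1,x0:x1],None,fx=4.5,fy=4.5,interpolation=2)[:,:,::-1])
E
```

```text
3.7 [488.74862941 -34.07007181  33.68615176] [[-146.72580979   93.69219539]] [ 0.11992457  0.07568574 -0.26645151]
```

View pics/top2.png

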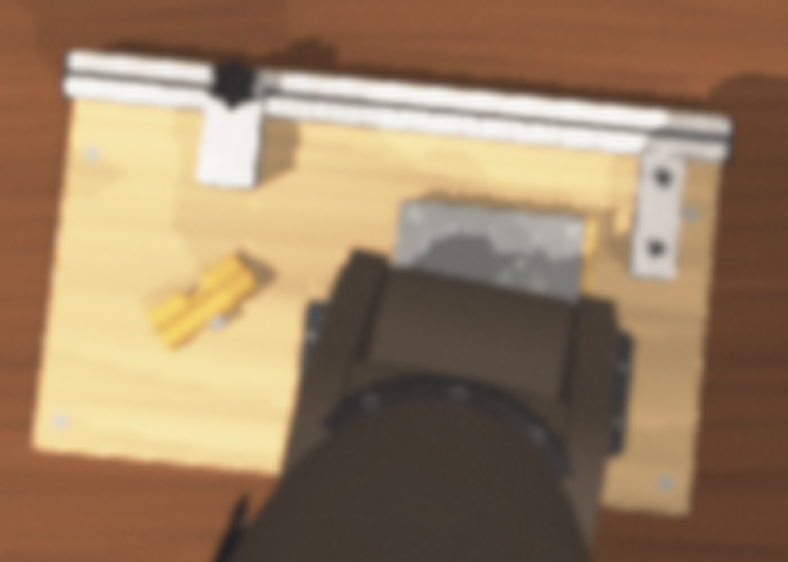

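The lock has turned square: its far edge runs (402,203) to (598,220), parallel to the fence, with its brass end about 20 mm from the fixed stop. I carry on to the fence.

drive_tool:
  deltas: "0.05 -0.005 0 0;0.05 -0.005 0 0;0.05 -0.005 0 0;0.05 -0.005 0 0;0.05 -0.005 0 0;0.05 -0.005 0 0;0.05 -0.005 0 0;0.04 -0.004 0 0;0 0 0 0"

```text
t: 4.5
eef_pos: [527.5, -37.9, 33.7]
tcp_rot: [-3.142, 0.001, 3.035]
ft_force: [0.2, -0.2, -0.6]
opening: 0.634
grip_force: 0.0
```

drive_tool:
  deltas: "0.02 -0.002 0 0;0.02 -0.002 0 0;0 0 0 0"

```text
t: 4.75
eef_pos: [530.7, -38.1, 33.7]
tcp_rot: [3.142, 0.0, 3.035]
ft_force: [-0.7, -0.4, -0.1]
opening: 0.63
grip_force: 0.1
```

drive_tool:
  deltas: "0.01 -0.001 0 0;0.01 -0.001 0 0;0 0 0 0"

```text
t: 5.0
eef_pos: [532.4, -38.3, 33.7]
tcp_rot: [3.142, -0.0, 3.035]
ft_force: [-2.9, 0.8, 1.2]
opening: 0.628
grip_force: 1.2
```

drive_tool:
  deltas: "0.01 -0.001 0 0;0.01 -0.001 0 0;0 0 0 0"

```text
t: 5.25
eef_pos: [532.6, -38.2, 33.5]
tcp_rot: [3.141, -0.005, 3.035]
ft_force: [-10.9, -1.1, 7.5]
opening: 0.631
grip_force: 5.2
```

drive_tool:
  deltas: "0.01 -0.001 0 0;0.01 -0.001 0 0;0 0 0 0"

```text
t: 5.5
eef_pos: [532.7, -38.1, 33.3]
tcp_rot: [3.141, -0.009, 3.035]
ft_force: [-19.8, 0.2, 11.7]
opening: 0.629
grip_force: 9.1
```

drive_tool:
  deltas: "-0.1 0.01 0 0;-0.15 0.016 0 0;-0.15 0.016 0 0;0 0 0.35 0;0 0 0.35 0;0.2 0.18 0 0;0.22 0.18 0 0;0.23 0.18 0 0;0.23 0.18 0 0;0 0 0 0"
  gripper: 1

```text
t: 6.33
eef_pos: [588.2, 39.9, 104.0]
tcp_rot: [3.141, 0.005, 3.037]
ft_force: [-0.9, 0.2, -0.3]
opening: 0.017
grip_force: 0.0
```

```bash
python3 - <<'E'
from h import *
s=env.state();print(s["t"],s["eef_pos"],J(s["eef_pos"]),s["ft_force"])
y0,y1,x0,x1=(140,290,220,420)
p,d=env.read_camera("side")
cv2.imwrite(f"pics/side3.png",cv2.resize(p[y0:y1,x0:x1],None,fx=4,fy=4,interpolation=2)[:,:,::-1])
E
```

```text
6.3333 [588.23547632  39.91350407 104.00149087] [[-55.72440818 177.89401909]] [-0.88524762  0.21635056 -0.30886574]
```

View pics/side3.png

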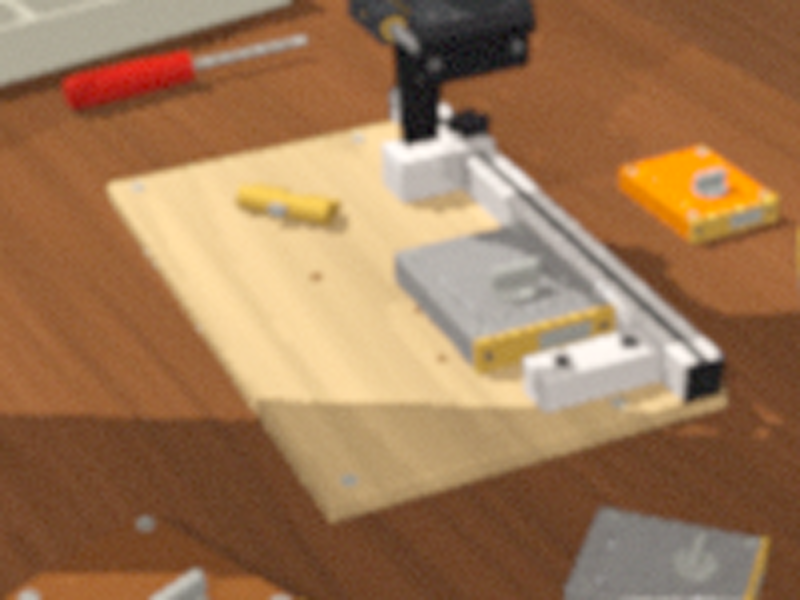

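The side view shows the lock flush to the fence with its brass end about 20 mm from the fixed stop. The closed fingers are above the board beyond its plain end, and the sliding stop is clear behind them. I shift towards the middle of that end, lower, and push along the fence.

drive_tool:
  deltas: "0.12 -0.013 0 0;0 0 -0.35 0;0 0 -0.25 0;0 0 -0.1 0;0 0 0 0"

```text
t: 6.8
eef_pos: [595.0, 35.8, 31.6]
tcp_rot: [-3.141, -0.004, 3.034]
ft_force: [0.0, 0.3, 0.1]
opening: 0.009
grip_force: 0.0
```

drive_tool:
  deltas: "-0.005 -0.05 0 0;-0.005 -0.05 0 0;-0.005 -0.05 0 0;-0.005 -0.05 0 0;-0.005 -0.05 0 0;-0.005 -0.05 0 0;-0.005 -0.05 0 0;-0.005 -0.05 0 0;0 0 0 0"

```text
t: 7.55
eef_pos: [592.3, -4.8, 33.6]
tcp_rot: [-3.141, -0.0, 3.035]
ft_force: [0.1, -0.2, 0.5]
opening: 0.002
grip_force: 0.0
```

drive_tool:
  deltas: "-0.002 -0.02 0 0;-0.002 -0.02 0 0;0 0 0 0"

```text
t: 7.8
eef_pos: [591.9, -8.0, 33.5]
tcp_rot: [3.142, -0.0, 3.035]
ft_force: [-0.3, -0.2, 0.0]
opening: 0.008
grip_force: 0.1
```

drive_tool:
  deltas: "-0.001 -0.01 0 0;-0.001 -0.01 0 0;-0.001 -0.01 0 0;0 0 0 0"

```text
t: 8.13
eef_pos: [591.7, -10.9, 33.5]
tcp_rot: [3.142, -0.0, 3.035]
ft_force: [-0.3, 1.5, 0.8]
opening: -0.001
grip_force: 0.6
```

drive_tool:
  deltas: "-0.001 -0.01 0 0;-0.001 -0.01 0 0;0 0 0 0"

```text
t: 8.38
eef_pos: [591.7, -12.1, 33.6]
tcp_rot: [3.141, 0.0, 3.035]
ft_force: [2.0, 8.9, -2.3]
opening: 0.005
grip_force: 4.3
```

drive_tool:
  deltas: "-0.001 -0.01 0 0;-0.001 -0.01 0 0;0 0 0 0"

```text
t: 8.63
eef_pos: [591.6, -12.3, 33.6]
tcp_rot: [3.139, 0.0, 3.035]
ft_force: [3.5, 23.5, -0.0]
opening: 0.004
grip_force: 11.7
```

drive_tool:
  deltas: "0.01 0.1 0 0;0.01 0.1 0 0;0 0 0.35 0;0 0 0.35 0;-0.26 -0.19 0 0;-0.26 -0.2 0 0;-0.25 -0.2 0 0;-0.25 -0.19 0 0;0 0 0 0;0 0 0 0"
  gripper: 0.37

```text
t: 9.47
eef_pos: [490.9, -73.6, 104.0]
tcp_rot: [-3.141, 0.0, 3.033]
ft_force: [1.0, -0.5, -0.1]
opening: 0.616
grip_force: 0.0
```

drive_tool:
  deltas: "0 0 -0.35 0;0 0 -0.25 0;0 0 -0.1 0;0 0 0 0;0.1 -0.011 0 0;0.08 -0.009 0 0;0.05 -0.005 0 0;0.05 -0.005 0 0;0 0 0 0"

```text
t: 10.22
eef_pos: [520.9, -76.0, 34.4]
tcp_rot: [-3.141, 0.002, 3.035]
ft_force: [0.0, -0.6, 0.6]
opening: 0.627
grip_force: 0.0
```

drive_tool:
  deltas: "0.03 -0.003 0 0;0.02 -0.002 0 0;0.02 -0.002 0 0;0.01 -0.001 0 0;0.01 -0.001 0 0;0 0 0 0"

```text
t: 10.72
eef_pos: [528.3, -76.7, 33.6]
tcp_rot: [3.141, -0.0, 3.035]
ft_force: [-0.2, -0.1, -0.4]
opening: 0.633
grip_force: 0.0
```

drive_tool:
  deltas: "0.01 -0.001 0 0;0.01 -0.001 0 0;0 0 0 0"

```text
t: 10.97
eef_pos: [528.5, -76.6, 33.5]
tcp_rot: [3.141, -0.005, 3.035]
ft_force: [-8.6, -1.6, 5.1]
opening: 0.631
grip_force: 4.2
```

drive_tool:
  deltas: "0.01 -0.001 0 0;0 0 0 0;-0.1 0.011 0 0;-0.16 0.017 0 0;0 0 0.35 0;0 0 0.35 0;0 0 0 0"

```text
t: 11.55
eef_pos: [507.0, -74.7, 108.5]
tcp_rot: [-3.14, 0.007, 3.035]
ft_force: [0.2, 0.2, 0.3]
opening: 0.633
grip_force: 0.0
```

drive_tool:
  deltas: "0.183 0.314 0 0;0.183 0.314 0 0;0.183 0.314 0 0;0.183 0.314 0 0;0.183 0.314 0 0;0.183 0.314 0 0;0.183 0.314 0 0;0 0 0 0;0 0 0 0"
  gripper: 1

```text
t: 12.3
eef_pos: [633.4, 147.1, 102.9]
tcp_rot: [3.142, 0.0, 3.038]
ft_force: [-0.5, -1.5, -0.6]
opening: 0.055
grip_force: 0.0
```

```bash
python3 - <<'E'
from h import *
s=env.state();print(s["t"],s["eef_pos"],J(s["eef_pos"]),s["opening"])
y0,y1,x0,x1=(140,290,220,420)
p,d=env.read_camera("side")
cv2.imwrite(f"pics/side4.png",cv2.resize(p[y0:y1,x0:x1],None,fx=4,fy=4,interpolation=2)[:,:,::-1])
E
```

```text
12.3 [633.42903568 147.11774518 102.90743949] [[-22.25857848 289.31773901]] 0.05460154963206749
```

View pics/side4.png

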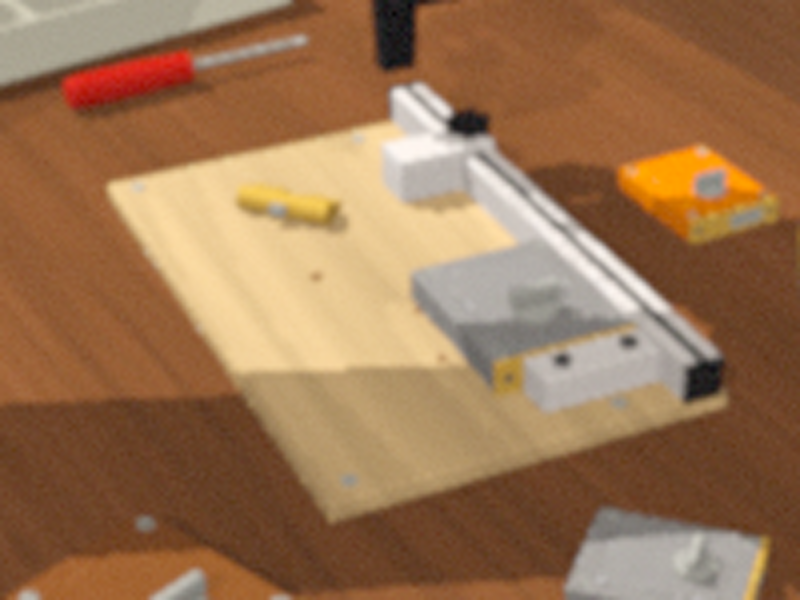

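The lock sits in the corner, against both the fence and the fixed stop. The closed fingers at (395,40) are behind the sliding stop. I lower and push the stop along.

drive_tool:
  deltas: "0 0 -0.35 0;0 0 -0.25 0;0 0 -0.1 0;0 0 0 0;-0.005 -0.05 0 0;-0.005 -0.05 0 0;-0.005 -0.05 0 0;-0.005 -0.05 0 0;-0.005 -0.05 0 0"

```text
t: 13.1
eef_pos: [631.5, 120.2, 34.9]
tcp_rot: [3.141, 0.002, 3.035]
ft_force: [0.2, 2.3, 3.6]
opening: 0.004
grip_force: 1.8
```

drive_tool:
  deltas: "-0.009 -0.08 0 0;-0.009 -0.08 0 0;-0.009 -0.08 0 0;-0.009 -0.08 0 0;-0.009 -0.08 0 0;-0.009 -0.08 0 0;-0.009 -0.08 0 0;-0.009 -0.08 0 0;-0.009 -0.08 0 0;0 0 0 0"

```text
t: 13.93
eef_pos: [622.4, 46.9, 33.4]
tcp_rot: [-3.141, -0.001, 3.034]
ft_force: [-0.3, -0.6, 0.5]
opening: 0.002
grip_force: 0.0
```

drive_tool:
  deltas: "-0.005 -0.05 0 0;-0.005 -0.05 0 0;-0.005 -0.05 0 0;-0.005 -0.05 0 0;-0.003 -0.03 0 0;-0.002 -0.02 0 0;-0.001 -0.01 0 0;0 0 0 0"

```text
t: 14.6
eef_pos: [620.1, 22.3, 33.6]
tcp_rot: [-3.141, -0.0, 3.035]
ft_force: [-0.1, -0.3, -0.2]
opening: 0.004
grip_force: 0.0
```

drive_tool:
  deltas: "-0.001 -0.01 0 0;-0.001 -0.01 0 0;-0.001 -0.01 0 0;0 0 0 0"

```text
t: 14.93
eef_pos: [619.9, 19.5, 33.6]
tcp_rot: [3.142, -0.0, 3.035]
ft_force: [-1.0, 2.6, -0.9]
opening: 0.001
grip_force: 1.0
```

drive_tool:
  deltas: "-0.001 -0.01 0 0;-0.001 -0.01 0 0;0 0 0 0"

```text
t: 15.18
eef_pos: [619.8, 18.2, 33.6]
tcp_rot: [3.141, 0.0, 3.035]
ft_force: [-0.3, 7.9, -1.1]
opening: 0.006
grip_force: 3.9
```

drive_tool:
  deltas: "-0.001 -0.01 0 0;-0.001 -0.01 0 0;0 0 0 0"

```text
t: 15.43
eef_pos: [619.8, 18.0, 33.7]
tcp_rot: [3.139, 0.001, 3.035]
ft_force: [2.4, 22.3, -2.4]
opening: 0.008
grip_force: 10.8
```

drive_tool:
  deltas: "0.01 0.1 0 0;0.02 0.2 0 0;0 0 0.35 0;0 0 0.35 0;-0.1 0.38 0 0;-0.1 0.38 0 0;-0.1 0.38 0 0;-0.1 0.38 0 0;0 0 0 0"

```text
t: 16.18
eef_pos: [581.0, 202.8, 104.1]
tcp_rot: [3.141, 0.001, 3.039]
ft_force: [0.2, 0.4, -0.4]
opening: 0.003
grip_force: 0.0
```

```bash
python3 - <<'E'
from h import *
s=env.state();print(s["t"],s["eef_pos"])
p,d=env.read_camera("top")
a=cv2.resize(p[150:275,215:390],None,fx=4.5,fy=4.5,interpolation=2)
cv2.imwrite("pics/top5.png",a[:,:,::-1])
E
```

```text
16.1833 [580.97863214 202.81867589 104.098156  ]
```

View pics/top5.png

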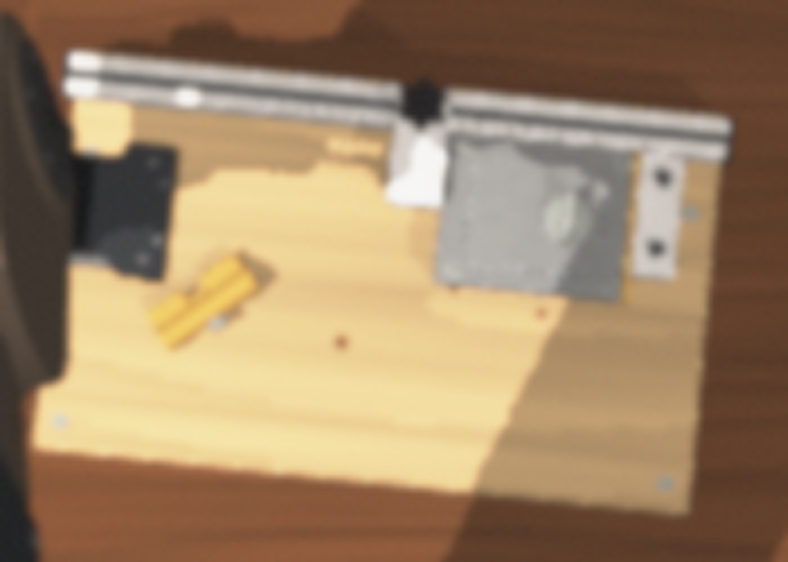

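The lock is in the corner with its near edge running (436,280) to (622,300), parallel to the fence. Its brass end meets the fixed stop at (637,215), and the sliding stop touches its other end at (443,190). The cylinder is unmoved. A numeric check comes before handing in.

```bash
python3 - <<'E'
from h import *
f=lambda a:np.array(a,float)/4.5+[215-.39,150-.39]
L=J(cast("top",f([(436,280),(622,300)]),34));S=J(cast("top",f([(443,207)]),38))
print("near edge",L,"angle",np.arctan2(*(L[0]-L[1])),"stop corner",S)
p,d=env.read_camera("side");cv2.imwrite("pics/side6.png",cv2.resize(p[170:260,300:420],None,fx=6,fy=6,interpolation=2)[:,:,::-1])
E
```

```text
near edge [[-89.53660139 115.18300516]
 [-90.14472941   3.10279315]] angle 0.0054257754198529596 stop corner [[-45.75351048 115.43737152]]
```

View pics/side6.png

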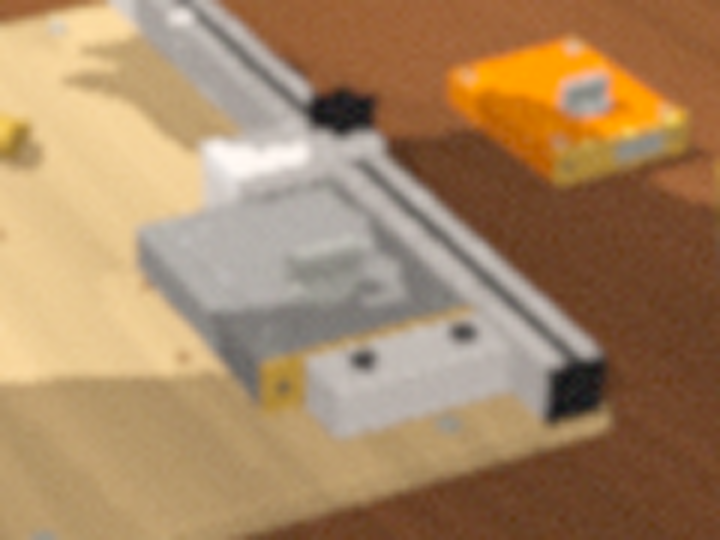

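The side view shows the lock seated: its long side is on the fence, its brass face is against the fixed stop at (300,380), and the sliding stop is against its far end at (205,190). The measured angle is 0.005 rad and every contact was firm, so I'm handing it in.

```bash
python3 -c "
from cell import env
print(env.job_done())"
```

```text
the job is handed in; nothing more can be done
None
```

The lock is pushed home against the fence and the fixed end stop, with the sliding stop touching its other end, and the job was handed in at about 16 s; the hand-in gave no verdict.

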